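# Clear the cradle and offer up the clamp bar

## Robot

A 6-joint arm with a two-finger parallel gripper is mounted at the origin on a cart in front of the work surface, level with it; the furniture and walls round the work are solid. World frame = base frame: x ahead of the robot, y to its left, z up, the work surface at z = 0. Lengths are in m, angles in rad, forces in N, time in s.
With the tool pointing down it reaches from about 0.25 to 0.775 m from the base axis. Payload 4 kg.
Tool frame: the origin (TCP) lies midway between the tips of the shut fingers; the grasp point (between the pads) lies 19 mm behind it (robot.grasp_offset is the distance from the TCP to the grasp point, in m); z points along the fingers, y is the direction in which the jaws open and shut (so a half turn about z gives the same grasp; the last joint's range is limited). The gripper opens to 94 mm and grips with 3 to 60 N. Pads are 16 mm wide; open, the fingers measure 119 mm over their backs; the gripper's body (75 mm by 177 mm) begins 78 mm behind the grasp point.
Start: joints at [-1.333, 0.087, 1.371, -0, 1.684, -0.103], TCP at [0.184, -0.518, 0.206] pointing down, gripper open.
Joint ranges: [-3.1, 3.1], [-0.76, 2.03], [0.27, 2.55], [-1.08, 4.22], [0.17, 2.65], [-2.57, 2.57]. Speed limits (rad/s): [2.79, 2.79, 3.14, 3.14, 3.14, 3.14].

## Interface

Orientations are given as [roll, pitch, yaw] about the fixed x, y, z axes, in that order (R = Rz(yaw) Ry(pitch) Rx(roll)).
In Python, from bench import status, viewer, order, robot gives the robot as it stands. The module is installed in compiled form; this text tells all that it offers.
- The arm moves only by the tool move_arm, never from a script. Its argument "targets" is a list of rows, each a list of 3 entries, a list of its own where there are three numbers: the shift along the tool's x, y, z in mm, then the turn, a rotation vector about the tool's x, y, z in degrees, then the opening, from -1 (shut) to 1 (fully open). A call has 1 to 20 rows; each row is the pose to reach, as a shift and turn from the pose commanded when the call began, along the tool's axes at that moment; what a row does not reach only later rows make up. A row lasts 1/8 s, in which the tool goes at most 62.5 mm and 10.7 degrees, less where a joint would pass 70% of its speed; a pose out of reach is approached as far as the arm can. A call with a gripper value outside its range is refused whole. The fingers move at their own pace and stop on an object; the grip force is fixed at half the most. Time passes only in rows, so rows that repeat a pose let the fingers close. It gives the time, the measured TCP pose, the force and the opening at its end, in the units of the state.
- status.get_obs(): the state, without advancing time (a new reading comes with each control period).
- viewer.snapshot(name): name is "side" or "top"; returns the picture (480x640x3 uint8, red, green, blue); there is no depth.
- viewer.camera_model(name): a dict with "K" (3x3 intrinsics, pixels), "xyz" and "attitude" of the camera in the world. Camera axes: x right, y up, looking along -z (the intrinsics and any distortion apply to the point x, -y, -z); pixel columns grow to the right and rows downward; lengths in m; the calibration is good to about 2 mm. A picture is of the moment at which its call begins. camera_model takes no time and is no camera call.
- order.close_job(): hands the job in, once; it reports no verdict.
The state is a dict: "time": time; "joint_positions": joint angles; "qvel": joint speeds; "joint_torque": joint torques, N m; "tool_pos": TCP position; "ee_rot": TCP orientation; "wrist_force": force on the tool from outside, world axes, zero at the start; "wrist_torque": the same for the moment, N m; "width": finger opening in m.
Only numpy, scipy, OpenCV 4.12 (cv2) and the standard library are available. Lean on these libraries where they do the work, as an engineer would, in place of code of your own. Each camera call takes 0.05 s, during which the arm holds its last target. There are 200 camera calls.

## Task

Take the two old rubber stoppers off the cradle and drop them in the nearer orange waste bucket. Then lift the clamp bar, gripping it at its balance point, and bring it over the cradle without touching the cradle with it: level, lined up along both saddles, bar centred lengthwise over them, heavy head at the blue end, with about 3 to 6 cm of air between bar and saddle tops. Finish while still holding it there, steady and not set down, and leave the other things on the bench where they stand.

Things in the scene. Friction and masses are not known exactly. Their poses are not given: they have to be found in the camera images.
- clamp_bar: Loose clamp bar, 0.36-0.54 kg, 226 mm long, lying level. Along its x: heavy dark steel block head (36x36x44 high, black thumbscrew out 18 on +y) at x -74 to -38; bright steel bar 14 wide (y), z 16 to 32, x -38 to 121; light grey fork jaw (30 wide, 44 high) x 121 to 152. Origin on its underside, straight below the balance point; z up. mm.
- balance_point (a point): The balance point (centre of mass) of the clamp bar: on the bar's centre line, 38 mm from the head's inner face, 24 mm above the underside. Same axes as the clamp bar.
- head_point (a point): Centre of the clamp bar's heavy head, 56 mm from the balance point (at x -56, y 0, z 22 mm in the clamp bar's axes).
- cradle: Fixed cradle: aluminium base 150 (x) x 80 x 8 mm high, two saddles 14 thick, 52 wide at x -56 (blue) and +56 (grey), tops 42 high, notches for the bar 20 wide, floor at 28. Origin under base centre, z up, x from blue to grey saddle. With the bar lined up and centred over it, the balance point is over x -42, y 0, the bar's x along the cradle's x, and the head sticks out past the blue saddle.
- stopper_blue: Old dark blue rubber stopper, slightly tapered, 33 mm across the top, 28 mm high, 12 g, upright on the cradle's base plate between the saddles; origin under its centre.
- stopper_brown: Old brown rubber stopper, slightly tapered, 25 mm across the top, 24 mm high, 12 g, upright on the cradle's base plate between the saddles; origin under its centre.
- waste_bucket: The nearer of two orange waste buckets (another stands far back), with a cream liner turned over its rim, open at the top, firmly standing, 180 mm across, rim 153 mm high, mouth about 130 mm across; origin under its centre.
- culture_dish: small round culture dish with red medium, 62 mm across, 15 mm high, origin under its centre; bystander
- small_beaker: small clear glass beaker, 49 mm across, 60 mm high, origin under its centre; bystander
- reagent_bottle: small glass bottle with blue ribbed cap, 46 mm across, 85 mm high, origin under its centre; stands behind the cradle; bystander
- timer: small white digital timer lying flat, 58x62x17 mm, origin under its centre; bystander

How it is judged:
On the way, in this order (a step that is already met when the one before it is completed fails the run):
1. both old stoppers have been dropped in the waste bucket (horizontal distance between each of stopper_blue, stopper_brown and waste_bucket below 0.075 m and z of each of stopper_blue, stopper_brown in the frame of waste_bucket below 0.11 m and contact force between the fingers and stopper_blue below 0.1 N and contact force between the fingers and stopper_brown below 0.1 N), for 0.2 s.
2. the clamp bar is held at its balance point, clear of the worktop (x of the grasp point in the frame of clamp_bar between -0.022 and 0.022 m and contact force between the fingers and clamp_bar above 2 N and height (world z) of clamp_bar above 0.03 m), for 0.2 s.
At the end, for the whole second after the job is handed in: Bar gripped within 22 mm of balance point and still; tilt < 0.12 rad, axis within 0.14 rad of cradle, within 15 mm lengthwise and 13 mm sideways of place, head at blue end, underside 10-90 mm above saddle tops, not touching cradle; both stoppers released in bucket (all of step 1 and x of the grasp point in the frame of clamp_bar between -0.022 and 0.022 m and contact force between the fingers and clamp_bar above 2 N and x of balance_point in the frame of cradle between -0.057 and -0.027 m and y of balance_point in the frame of cradle between -0.013 and 0.013 m and z of balance_point in the frame of cradle between 0.06 and 0.14 m and angle between clamp_bar's own z axis and vertical below 0.12 rad and angle between the x axis of clamp_bar and the x axis of cradle, either way round below 0.14 rad and x of head_point in the frame of cradle below -0.07 m and contact force between clamp_bar and cradle below 0.05 N and linear speed of clamp_bar below 0.02 m/s and angular speed of clamp_bar below 0.1 rad/s); the arm keeps its last pose, push and grip.
It fails at once if the clamp bar touches the cradle (contact force between clamp_bar and cradle above 1 N).
It fails at once if another thing on the bench is displaced more than 30 mm (distance of any of culture_dish, small_beaker, reagent_bottle, timer from where it was at the start of the episode above 0.03 m).
It also fails if it takes over 67 s, if anything falls off the work surface, if the arm or the gripper's body presses on something with over 40 N, if the wrist force passes 120 N, or if a joint passes its speed limit or range.

## Working session

There is one attempt and no reset: what is moved stays moved. The work goes in short steps, Python scripts to look and compute and a tool call to move; the robot and the scene stay as the last step left them, time stands still between calls to the robot, and variables do not carry over. Pictures are saved under pics/ and viewed, about 8 in all and at most 12, crops included, and the job is handed in when it is done.

Besides the shell and the picture viewer there is one more tool, called after "Emit:" as a command line: name --argument value ..., lists and objects as JSON in quotes. move_arm: Moves the arm, as the interface text tells. Its arguments: {"type":"object","properties":{"targets":{"type":"array"}},"required":["targets"]}

```bash
mkdir -p pics; python3 - <<'E'
from bench import status, viewer
import cv2
for n in ("top","side"):
    cv2.imwrite(f"pics/{n}0.png",viewer.snapshot(n)[:,:,::-1]); print(n,viewer.camera_model(n))
print(status.get_obs())
E
```

```text
top {'K': array([[506.58416845,   0.        , 315.90033746],
       [  0.        , 506.58416845, 241.26941233],
       [  0.        ,   0.        ,   1.        ]]), 'xyz': array([0.3782192 , 0.0943967 , 1.23762346]), 'attitude': array([ 0.12131663,  0.00543008, -1.56123988])}
side {'K': array([[530.80328894,   0.        , 314.71648573],
       [  0.        , 530.80328894, 236.85056416],
       [  0.        ,   0.        ,   1.        ]]), 'xyz': array([ 1.335139  , -0.08585996,  0.76071417]), 'attitude': array([0.88250108, 0.00683458, 1.3509048 ])}
{'time': 0.1, 'joint_positions': array([-1.33307781e+00,  8.78550380e-02,  1.37205604e+00, -2.74531702e-05,
        1.68360009e+00, -1.03077405e-01]), 'qvel': array([ 0.00019005, -0.00145555, -0.0036449 ,  0.00181835,  0.0021006 ,
       -0.00098667]), 'joint_torque': array([ 2.52939884e-03, -3.41251624e+01, -3.03300798e+01,  7.21329404e-02,
        3.04296752e-02, -9.40237669e-05]), 'tool_pos': array([ 0.18371494, -0.51789947,  0.20445935]), 'ee_rot': array([-3.13968151e+00, -1.70265596e-04,  3.40792698e-01]), 'wrist_force': array([-0.20083734,  0.07910246, -0.65718905]), 'wrist_torque': array([-0.01064839,  0.06669454,  0.02330455]), 'width': 0.0941776782754152}
```

View pics/top0.png

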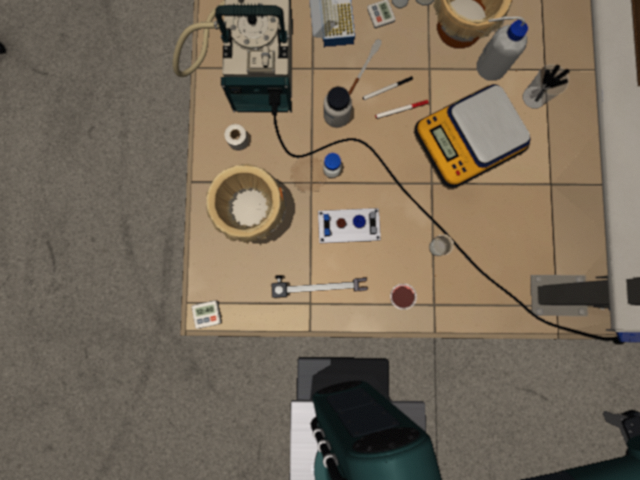

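View pics/side0.png

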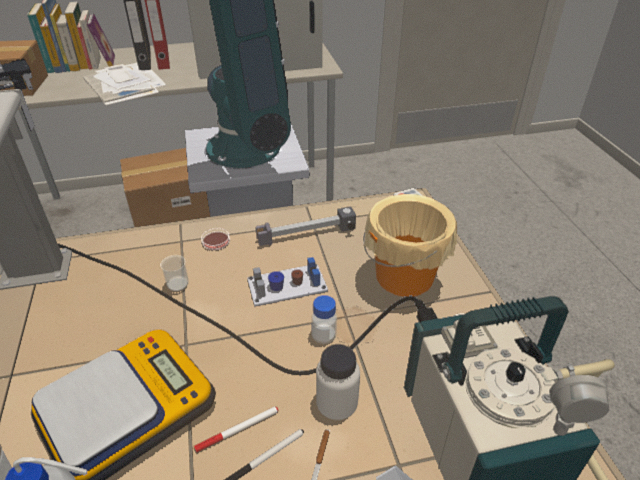

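The top view shows the bar (head at ~(280,288), fork at ~(362,284)), the cradle at ~(350,225) with blue saddle on the left, brown stopper (341,223), blue stopper (360,221), bucket ~(248,205), dish (403,296), beaker (440,245), bottle (333,165) and timer (206,315). I'll enlarge this part.

```bash
python3 - <<'E'
import cv2,numpy as np
t=cv2.imread("pics/top0.png")
cv2.imwrite("pics/c1.png",cv2.resize(t[195:310,260:400],None,fx=5.5,fy=5,interpolation=cv2.INTER_CUBIC) if 0 else cv2.resize(t[195:310,260:400],None,fx=5,fy=5,interpolation=cv2.INTER_CUBIC))
s=cv2.imread("pics/side0.png")
cv2.imwrite("pics/c2.png",cv2.resize(s[200:310,225:385],None,fx=5,fy=5,interpolation=cv2.INTER_CUBIC))
E
cat > h.py <<'E'
import numpy as np
from scipy.spatial.transform import Rotation as R
from bench import viewer
def ray(n,u,v):
    m=viewer.camera_model(n);d=np.linalg.solve(m["K"],[u,v,1.]);d[1:]*=-1
    return m["xyz"],R.from_euler("xyz",m["attitude"]).apply(d)
def at(n,u,v,z):
    o,d=ray(n,u,v);return (o+d*(z-o[2])/d[2]).round(4)
def proj(n,p):
    m=viewer.camera_model(n);c=R.from_euler("xyz",m["attitude"]).inv().apply(np.array(p)-m["xyz"]);c[1:]*=-1
    q=m["K"]@c;return (q[:2]/q[2]).round(1)
E
```

```text
(no output)
```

View pics/c1.png

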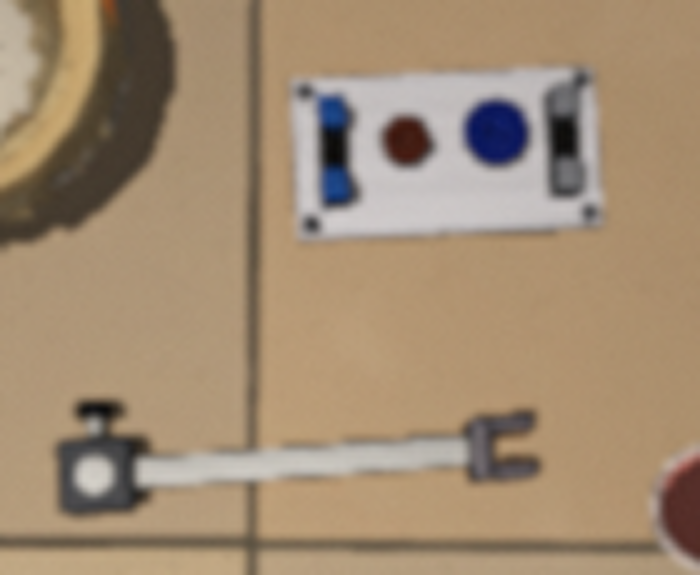

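View pics/c2.png

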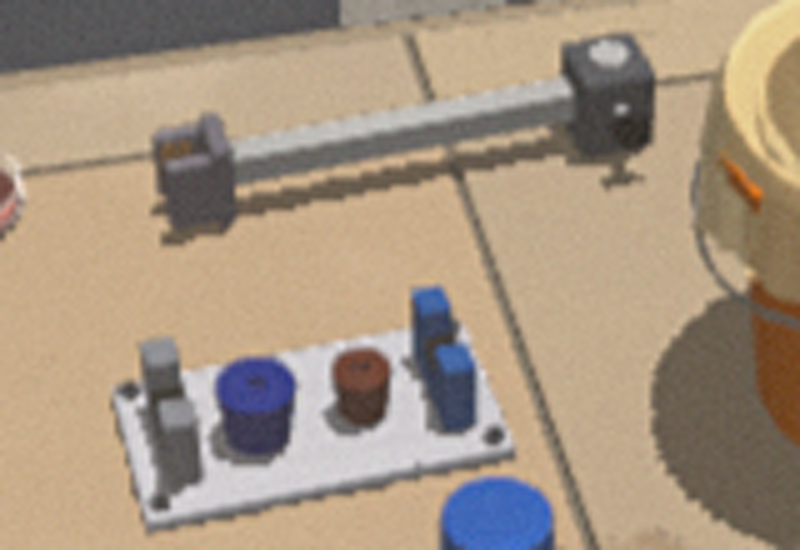

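The crops show everything clearly. In the top crop the base corners are (293,78), (597,68), (605,226) and (300,238), the brown stopper is at (407,139) and the blue one at (497,132). The bar's centreline runs from (137,471) to (468,448).

```bash
python3 - <<'E'
from h import *
T=lambda u,v,z:at("top",260+u/5-.4,195+v/5-.4,z)
S=lambda u,v,z:at("side",225+u/5-.4,200+v/5-.4,z)
c=[T(*p,.008) for p in [(293,78),(597,68),(605,226),(300,238)]]
cs=[S(*p,.008) for p in [(513,452),(147,530)]] ; print("side base far corners",cs, "top",c)
C=np.mean(c,0); a=(c[1]-c[0]+c[2]-c[3]); print("cradle",C,"ang",np.degrees(np.arctan2(a[1],a[0])),np.linalg.norm(a)/2)
print("brown",T(407,139,.032),S(361,365,.032)); print("blue",T(497,132,.036),S(256,378,.036))
h,f=T(137,471,.032),T(468,448,.032); d=f-h; L=np.linalg.norm(d); d/=L
print("bar",h,f,L,"ang",np.degrees(np.arctan2(d[1],d[0])),"bal",h+d*.038)
print("head",[T(*p,.044) for p in [(60,440),(135,435),(138,508),(62,513)]])
print("side fork top inner",S(232,148,.032),"head inner",S(570,88,.032))
print("bucket",at("top",246,203,.153),at("side",411,226,.153), at("top",207,203,.153),at("top",285,203,.153))
print("others",at("top",403,296,.015),at("top",440,245,.05),at("top",333,158,.085),at("top",206,315,.017))
E
```

```text
side base far corners [array([0.6089, 0.0966, 0.008 ]), array([ 0.6183, -0.051 ,  0.008 ])] top [array([0.6052, 0.0976, 0.008 ]), array([ 0.6115, -0.0521,  0.008 ]), array([ 0.5331, -0.0556,  0.008 ]), array([0.5258, 0.0934, 0.008 ])]
cradle [0.5689   0.020825 0.008   ] ang -87.39308732070421 0.14950472400563133
brown [0.5714 0.0424 0.032 ] [0.571  0.0431 0.032 ]
blue [ 0.5746 -0.0007  0.036 ] [5.732e-01 5.000e-04 3.600e-02]
bar [0.411  0.1698 0.032 ] [0.4233 0.0129 0.032 ] 0.15738138390546705 ang -85.51752894516292 bal [0.41396986 0.13191623 0.032     ]
head [array([0.4248, 0.2055, 0.044 ]), array([0.4275, 0.1703, 0.044 ]), array([0.3934, 0.1683, 0.044 ]), array([0.3907, 0.2039, 0.044 ])]
side fork top inner [0.4217 0.0146 0.032 ] head inner [0.4133 0.1704 0.032 ]
bucket [0.593  0.2546 0.153 ] [0.6226 0.2511 0.153 ] [0.5923 0.3397 0.153 ] [0.5937 0.1696 0.153 ]
others [ 0.3969 -0.1076  0.015 ] [ 0.5167 -0.1903  0.05  ] [0.7152 0.0639 0.085 ] [0.3473 0.3632 0.017 ]
```

```bash
cat >> h.py <<'E'
def go(*goals):
    "shift (mm) and turn (deg) in tool axes from the measured pose, goals = (x,y,z,yawdeg)"
    from bench import status
    o=status.get_obs();r=R.from_euler("xyz",o["ee_rot"])
    print("t",o["time"],"pos",o["tool_pos"].round(4),"rpy",np.degrees(o["ee_rot"]).round(1),"w",round(o["width"],4),"F",o["wrist_force"].round(1))
    for g in goals:
        q=r.inv()*R.from_euler("xyz",[180,0,g[3]],degrees=True)
        print(g,(r.inv().apply(np.array(g[:3])-o["tool_pos"])*1e3).round(1),q.as_rotvec(degrees=True).round(1))
E
python3 -c "
from h import *
go((.572,.0427,.16,92.6),(.572,.0427,.08,92.6))"
```

```text
t 0.1 pos [ 0.1837 -0.5179  0.2045] rpy [-179.9   -0.    19.5] w 0.0942 F [-0.2  0.1 -0.7]
(0.572, 0.0427, 0.16, 92.6) [ 553.3 -398.5   45.3] [ -0.1  -0.1 -73.1]
(0.572, 0.0427, 0.08, 92.6) [ 553.3 -398.3  125.3] [ -0.1  -0.1 -73.1]
```

Emit:
move_arm --targets '[[[553,-398,45],[0,0,-73],1],[[553,-398,45],[0,0,-73],1],[[553,-398,45],[0,0,-73],1],[[553,-398,45],[0,0,-73],1],[[553,-398,45],[0,0,-73],1],[[553,-398,45],[0,0,-73],1],[[553,-398,45],[0,0,-73],1],[[553,-398,45],[0,0,-73],1],[[553,-398,45],[0,0,-73],1],[[553,-398,45],[0,0,-73],1],[[553,-398,45],[0,0,-73],1],[[553,-398,45],[0,0,-73],1],[[553,-398,125],[0,0,-73],1],[[553,-398,125],[0,0,-73],1],[[553,-398,125],[0,0,-73],1]]'

```text
time: 1.98
tool_pos: [0.5705, 0.0407, 0.0791]
ee_rot: [-3.138, 0.0, 1.614]
wrist_force: [0.9, 0.4, 0.9]
width: 0.0942
```

```bash
python3 - <<'E'
from h import *
import cv2
go((.572,.0427,.013,92.6),(.573,.0,.013,92.6))
s=viewer.snapshot("side")[:,:,::-1]
cv2.imwrite("pics/s1.png",cv2.resize(s[160:340,200:440],None,fx=3,fy=3,interpolation=cv2.INTER_CUBIC))
E
```

```text
t 1.975 pos [0.5705 0.0407 0.0791] rpy [-179.8    0.    92.5] w 0.0942 F [0.9 0.4 0.9]
(0.572, 0.0427, 0.013, 92.6) [ 2.   1.8 66.1] [-0.2  0.  -0.1]
(0.573, 0.0, 0.013, 92.6) [-40.7   1.   66.1] [-0.2  0.  -0.1]
```

View pics/s1.png

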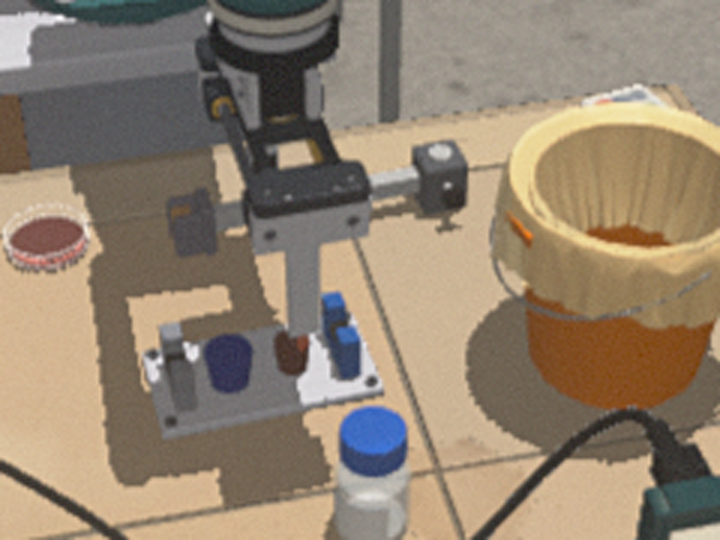

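The finger hangs directly above the brown stopper (~(295,350) in the crop), clear of the blue saddle. I'll go down, grip and lift.

Emit:
move_arm --targets '[[[2,2,45],[0,0,0],1],[[2,2,65],[0,0,0],1],[[2,2,65],[0,0,0],0],[[2,2,65],[0,0,0],-1],[[2,2,65],[0,0,0],-1],[[2,2,65],[0,0,0],-1],[[2,2,65],[0,0,0],-1],[[2,2,65],[0,0,0],-1],[[2,2,65],[0,0,0],-1],[[2,2,10],[0,0,0],-1],[[2,2,-50],[0,0,0],-1],[[2,2,-110],[0,0,0],-1],[[2,2,-150],[0,0,0],-1]]'

```text
time: 3.65
tool_pos: [0.5746, 0.0437, 0.2343]
ee_rot: [3.137, 0.0, 1.615]
wrist_force: [-0.4, 0.0, -0.3]
width: 0.0226
```

```bash
python3 - <<'E'
from h import *
go((.603,.253,.23,92.6),(.603,.253,.15,92.6),(.573,.0,.23,92.6))
E
```

```text
t 3.65 pos [0.5746 0.0437 0.2343] rpy [179.7   0.   92.5] w 0.0226 F [-0.4  0.  -0.3]
(0.603, 0.253, 0.23, 92.6) [207.9  37.6   4.4] [ 0.3  0.  -0.1]
(0.603, 0.253, 0.15, 92.6) [207.9  37.2  84.4] [ 0.3  0.  -0.1]
(0.573, 0.0, 0.23, 92.6) [-43.6  -3.5   4.3] [ 0.3  0.  -0.1]
```

Emit:
move_arm --targets '[[[60,12,0],[0,0,0],-1],[[120,24,0],[0,0,0],-1],[[180,34,0],[0,0,0],-1],[[208,38,20],[0,0,0],-1],[[208,38,60],[0,0,0],-1],[[208,38,64],[0,0,0],-1],[[208,38,64],[0,0,0],-1],[[208,38,64],[0,0,0],0],[[208,38,64],[0,0,0],0],[[208,38,64],[0,0,0],0],[[208,38,64],[0,0,0],0.5]]'

```text
time: 5.03
tool_pos: [0.6028, 0.2531, 0.1669]
ee_rot: [3.141, -0.0, 1.615]
wrist_force: [-0.3, 0.1, -1.0]
width: 0.0537
```

```bash
python3 - <<'E'
from h import *
import cv2
go((.603,.253,.23,92.6),(.574,.0,.23,92.6),(.574,.0,.014,92.6))
a=viewer.snapshot("side")[150:330,320:500,::-1];b=viewer.snapshot("top")[130:310,180:400,::-1]
cv2.imwrite("pics/s2.png",cv2.resize(np.hstack([a,b]),None,fx=2,fy=2,interpolation=cv2.INTER_CUBIC))
E
```

```text
t 5.025 pos [0.6028 0.2531 0.1669] rpy [180.   -0.   92.5] w 0.0537 F [-0.3  0.1 -1. ]
(0.603, 0.253, 0.23, 92.6) [ -0.1   0.2 -63.1] [ 0.  -0.  -0.1]
(0.574, 0.0, 0.23, 92.6) [-251.5  -39.9  -63.2] [ 0.  -0.  -0.1]
(0.574, 0.0, 0.014, 92.6) [-251.6  -40.   152.8] [ 0.  -0.  -0.1]
```

View pics/s2.png

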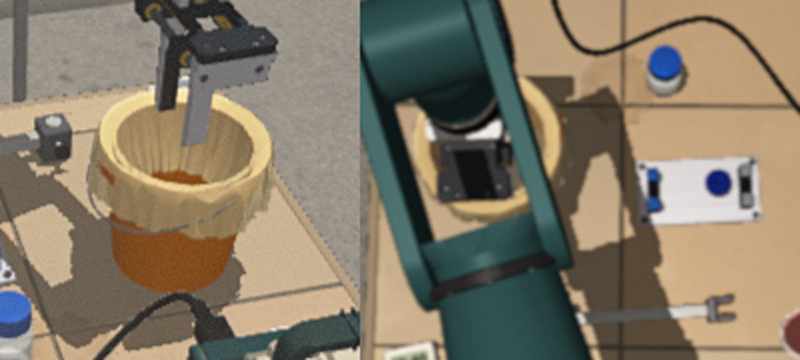

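The fingers are over the bucket mouth, open and empty, and the brown stopper is off the cradle. The blue one still stands there at (718,183). Now for that one.

Emit:
move_arm --targets '[[[0,0,-55],[0,0,0],0.5],[[-50,-8,-63],[0,0,0],1],[[-110,-18,-63],[0,0,0],1],[[-170,-28,-63],[0,0,0],1],[[-230,-38,-63],[0,0,0],1],[[-252,-40,-20],[0,0,0],1],[[-252,-40,40],[0,0,0],1],[[-252,-40,90],[0,0,0],1],[[-252,-40,130],[0,0,0],1],[[-252,-40,152],[0,0,0],1],[[-252,-40,152],[0,0,0],1],[[-252,-40,152],[0,0,0],-1],[[-252,-40,152],[0,0,0],-1],[[-252,-40,152],[0,0,0],-1],[[-252,-40,152],[0,0,0],-1],[[-252,-40,152],[0,0,0],-1],[[-252,-40,152],[0,0,0],-1]]'

```text
time: 7.25
tool_pos: [0.5739, -0.0004, 0.0145]
ee_rot: [3.142, 0.0, 1.615]
wrist_force: [0.5, 0.8, -0.3]
width: 0.0373
```

```bash
python3 - <<'E'
from h import *
go((.574,.0,.23,92.6),(.603,.253,.23,92.6),(.603,.253,.167,92.6))
E
```

```text
t 7.25 pos [ 5.739e-01 -4.000e-04  1.450e-02] rpy [180.    0.   92.5] w 0.0373 F [ 0.5  0.8 -0.3]
(0.574, 0.0, 0.23, 92.6) [ 4.000e-01  2.000e-01 -2.155e+02] [ 0.   0.  -0.1]
(0.603, 0.253, 0.23, 92.6) [ 251.9   40.3 -215.5] [ 0.   0.  -0.1]
(0.603, 0.253, 0.167, 92.6) [ 251.9   40.3 -152.5] [ 0.   0.  -0.1]
```

Emit:
move_arm --targets '[[[0,0,0],[0,0,0],-1],[[0,0,0],[0,0,0],-1],[[0,0,0],[0,0,0],-1],[[0,0,-60],[0,0,0],-1],[[0,0,-120],[0,0,0],-1],[[0,0,-180],[0,0,0],-1],[[0,0,-216],[0,0,0],-1],[[55,10,-216],[0,0,0],-1],[[115,20,-216],[0,0,0],-1],[[175,30,-216],[0,0,0],-1],[[235,38,-216],[0,0,0],-1],[[252,40,-180],[0,0,0],-1],[[252,40,-153],[0,0,0],-1],[[252,40,-153],[0,0,0],-1]]'

```text
time: 9.0
tool_pos: [0.6009, 0.2529, 0.1638]
ee_rot: [-3.135, 0.002, 1.616]
wrist_force: [0.2, -0.2, 0.2]
width: 0.0302
```

Emit:
move_arm --targets '[[[0,0,0],[0,0,0],0.3],[[0,0,0],[0,0,0],0.3],[[0,0,0],[0,0,0],0.3],[[0,0,0],[0,0,0],0.3],[[0,0,-63],[0,0,0],0.3],[[0,0,-63],[0,0,0],0.3]]'

```text
time: 9.75
tool_pos: [0.6049, 0.2538, 0.2374]
ee_rot: [3.13, -0.003, 1.615]
wrist_force: [-0.2, -0.2, 0.9]
width: 0.0612
```

```bash
python3 - <<'E'
from h import *
go((.414,.132,.23,94.5),(.414,.132,.09,94.5))
E
```

```text
t 9.75 pos [0.6049 0.2538 0.2374] rpy [179.3  -0.2  92.5] w 0.0612 F [-0.2 -0.2  0.9]
(0.414, 0.132, 0.23, 94.5) [-113.3 -196.2    4.8] [ 0.7 -0.2 -2. ]
(0.414, 0.132, 0.09, 94.5) [-113.7 -197.8  144.7] [ 0.7 -0.2 -2. ]
```

Emit:
move_arm --targets '[[[-30,-52,0],[0,0,-1],1],[[-60,-104,0],[0,0,-2],1],[[-90,-156,0],[0,0,-2],1],[[-113,-194,10],[0,0,-2],1],[[-113,-194,70],[0,0,-2],1],[[-113,-194,130],[0,0,-2],1],[[-113,-194,140],[0,0,-2],1],[[-113,-194,140],[0,0,-2],1],[[-113,-194,140],[0,0,-2],1]]'

```text
time: 10.88
tool_pos: [0.4163, 0.1322, 0.0935]
ee_rot: [3.136, -0.0, 1.65]
wrist_force: [0.6, -0.1, 0.9]
width: 0.0939
```

```bash
python3 - <<'E'
from h import *
import cv2
go((.414,.132,.006,94.5),(.414,.132,.09,94.5))
s=viewer.snapshot("side")[:,:,::-1]
a=s[180:310,230:450];b=viewer.snapshot("top")[150:280,190:410,::-1]
cv2.imwrite("pics/s3.png",cv2.resize(np.vstack([a,b]),None,fx=2.3,fy=2.3,interpolation=cv2.INTER_CUBIC))
print(proj("side",(.414,.132,.09)),proj("side",(.414,.132,.032)))
E
```

```text
t 10.875 pos [0.4163 0.1322 0.0935] rpy [179.7  -0.   94.5] w 0.0939 F [ 0.6 -0.1  0.9]
(0.414, 0.132, 0.006, 94.5) [-0.  -2.8 87.5] [ 0.3 -0.   0. ]
(0.414, 0.132, 0.09, 94.5) [ 0.  -2.3  3.5] [ 0.3 -0.   0. ]
[322.2 198.6] [322.1 219.7]
```

View pics/s3.png

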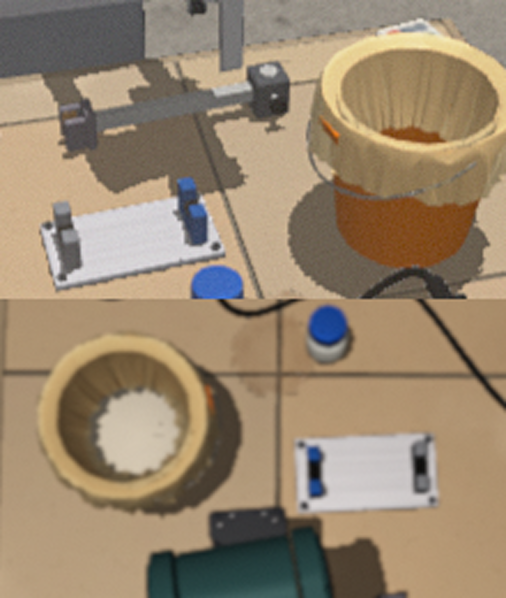

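The cradle is empty and the tool is above the bar, but neither stopper shows in the bucket (white floor patch at ~(138,430)). I'll check this before going on.

```bash
python3 - <<'E'
from h import *
import cv2
t=viewer.snapshot("top")[:,:,::-1]
t0=cv2.imread("pics/top0.png")
c=lambda i:cv2.convertScaleAbs(cv2.resize(i[155:250,200:295],None,fx=4,fy=4,interpolation=cv2.INTER_CUBIC),alpha=1.2,beta=20)
cv2.imwrite("pics/s4.png",np.hstack([c(t0),c(t)]))
d=cv2.absdiff(t0,t).max(2)[160:250,203:292]; print(d[20:70,20:75].max(), np.argwhere(d[:70,:75]>25)[:10])
for z in (.153,.0): print(z,[proj("top",(.603+.065*a,.253+.065*b,z)) for a,b in((1,0),(-1,0),(0,1),(0,-1))])
E
```

```text
11 []
0.153 [array([247.6, 169.4]), array([246.1, 228. ]), array([217.1, 198.3]), array([276.7, 198.8])]
0.0 [array([256.2, 185.5]), array([254.9, 237.1]), array([229.4, 210.9]), array([281.7, 211.4])]
```

View pics/s4.png

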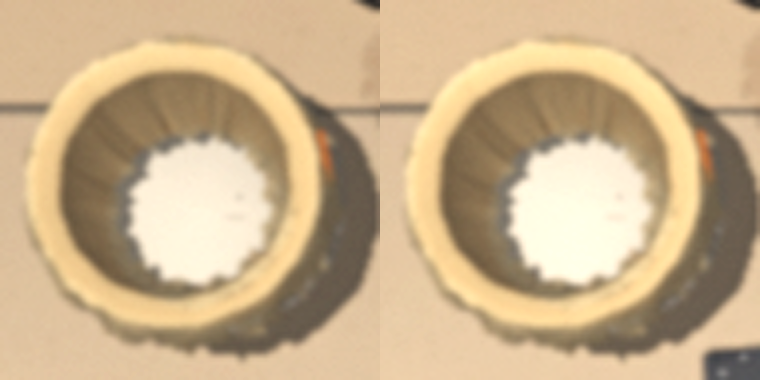

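```bash
python3 - <<'E'
from h import *
import cv2
out=[]
for n in("top","side"):
    a=cv2.imread(f"pics/{n}0.png");b=viewer.snapshot(n)[:,:,::-1].copy()
    m=(cv2.absdiff(a,b).max(2)>35).astype(np.uint8)
    k,l,st,c=cv2.connectedComponentsWithStats(m)
    print(n,[(s.tolist()) for s in st[1:] if s[4]>12])
    out.append(b)
cv2.imwrite("pics/s5.png",np.vstack([cv2.resize(out[0][120:340,180:480],(600,440))[:,:,:],])) ; cv2.imwrite("pics/side1.png",out[1])
E
```

```text
top [[352, 214, 15, 15, 181], [335, 217, 13, 12, 115], [253, 240, 116, 240, 13079], [310, 375, 27, 24, 381], [299, 377, 13, 21, 146], [346, 400, 96, 80, 3623], [520, 409, 120, 71, 2612], [358, 450, 22, 8, 52], [362, 457, 48, 23, 620]]
side [[193, 0, 80, 125, 4315], [235, 0, 127, 187, 9924], [0, 59, 32, 31, 598], [260, 78, 14, 11, 79], [314, 114, 13, 2, 14], [187, 138, 40, 47, 866], [260, 151, 9, 8, 32], [265, 162, 13, 12, 78], [222, 166, 7, 9, 28], [344, 169, 7, 6, 24], [321, 173, 5, 5, 21], [334, 178, 5, 16, 20], [325, 199, 11, 13, 105], [248, 205, 76, 27, 846], [288, 228, 32, 9, 95], [267, 234, 70, 32, 1367], [289, 269, 15, 18, 200], [266, 271, 19, 22, 325]]
```

View pics/side1.png

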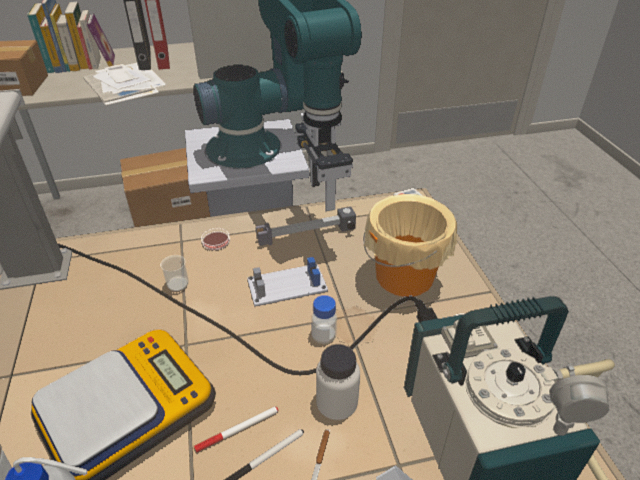

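Only the stoppers and the arm have changed in the two views. Nothing new lies on the bench and the fingers are empty, so the stoppers must be under the white lining inside the bucket. Next, grip the bar.

Emit:
move_arm --targets '[[[0,0,40],[0,0,0],1],[[0,0,75],[0,0,0],1],[[0,0,84],[0,0,0],1],[[0,0,84],[0,0,0],1],[[0,0,84],[0,0,0],0],[[0,0,84],[0,0,0],-1],[[0,0,84],[0,0,0],-1],[[0,0,84],[0,0,0],-1],[[0,0,84],[0,0,0],-1],[[0,0,84],[0,0,0],-1],[[0,0,84],[0,0,0],-1],[[0,0,84],[0,0,0],-1],[[0,0,84],[0,0,0],-1],[[0,0,84],[0,0,0],-1]]'

```text
time: 12.88
tool_pos: [0.4145, 0.1317, 0.0066]
ee_rot: [3.14, 0.0, 1.65]
wrist_force: [2.5, 1.1, -1.1]
width: 0.0137
```

```bash
python3 -c "
from h import *
go((.414,.132,.13,94.5))"
```

```text
t 12.875 pos [0.4145 0.1317 0.0066] rpy [179.9   0.   94.5] w 0.0137 F [ 2.5  1.1 -1.1]
(0.414, 0.132, 0.13, 94.5) [   0.3   -0.3 -123.4] [0.1 0.  0. ]
```

Emit:
move_arm --targets '[[[0,0,-10],[0,0,0],-1],[[0,0,-30],[0,0,0],-1],[[0,0,-60],[0,0,0],-1],[[0,0,-90],[0,0,0],-1],[[0,0,-110],[0,0,0],-1],[[0,0,-120],[0,0,0],-1],[[0,0,-120],[0,0,0],-1],[[-15,-1,-120],[0,0,0],-1],[[-40,-3,-120],[0,0,0],-1],[[-60,-5,-120],[0,0,0],-1],[[-69,-5,-120],[0,0,0],-1],[[-70,10,-120],[0,0,0],-1],[[-72,35,-120],[0,0,1],-1],[[-74,65,-120],[0,0,2],-1],[[-77,95,-120],[0,0,2],-1],[[-79,120,-120],[0,0,2],-1],[[-81,137,-120],[0,0,2],-1],[[-81,147,-120],[0,0,2],-1],[[-81,147,-120],[0,0,2],-1],[[-81,147,-120],[0,0,2],-1]]'

```text
time: 15.38
tool_pos: [0.5663, 0.0628, 0.1262]
ee_rot: [-3.141, -0.0, 1.615]
wrist_force: [0.2, -0.2, -4.9]
width: 0.0138
```

```bash
python3 - <<'E'
from h import *
import cv2
go((.567,.0628,.092,92.6))
s=viewer.snapshot("side")[:,:,::-1]
cv2.imwrite("pics/s6.png",cv2.resize(s[190:310,215:385],None,fx=4.5,fy=4.5,interpolation=cv2.INTER_CUBIC))
t=viewer.snapshot("top")[:,:,::-1]
cv2.imwrite("pics/t6.png",cv2.resize(t[180:260,280:400],None,fx=6,fy=6,interpolation=cv2.INTER_CUBIC))
E
```

```text
t 15.375 pos [0.5663 0.0628 0.1262] rpy [-179.9   -0.    92.5] w 0.0138 F [ 0.2 -0.2 -4.9]
(0.567, 0.0628, 0.092, 92.6) [-0.   0.7 34.2] [-0.1 -0.  -0.1]
```

View pics/s6.png

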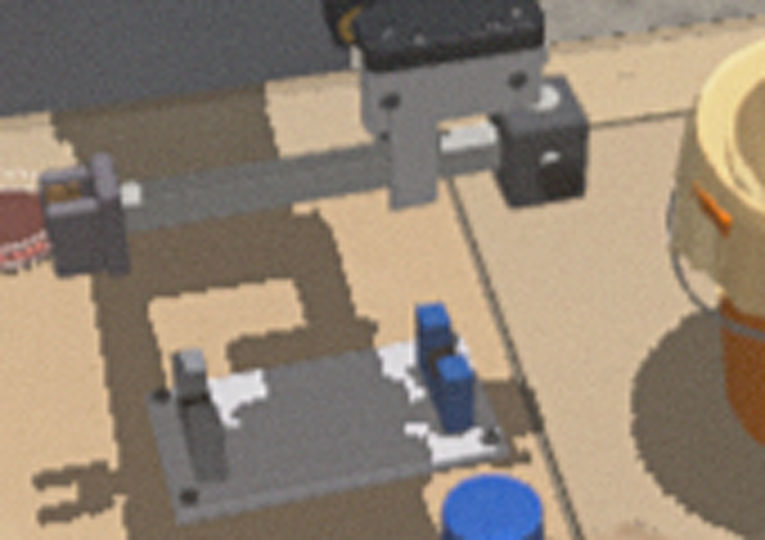

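View pics/t6.png

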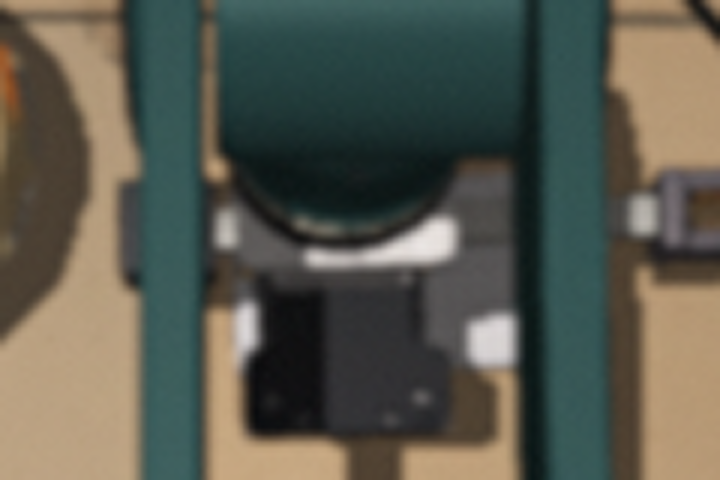

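The side crop shows the bar held level: head at (543,140), fork at (85,225), blue saddle tops at (432,310) and (455,362). In the top crop the bar's centreline passes (227,229) and (641,216). I'll check the alignment numerically.

```bash
python3 - <<'E'
from h import *
T=lambda u,v,z:at("top",280+u/6-.4,180+v/6-.4,z)
S=lambda u,v,z:at("side",215+u/4.5-.4,190+v/4.5-.4,z)
print("bar top view",T(227,229,.153),T(641,216,.153),"fork inner",T(657,214,.165),"head outer edge",T(122,230,.165))
print("bar side head inner",S(497,130,.153),"fork inner",S(128,185,.153))
a,b=S(432,308,.042),S(455,362,.042); print("blue saddle",a,b,(a+b)/2, "grey near",S(188,355,.042))
print("corners side",S(178,522,.008),S(507,455,.008),S(150,395,.008))
c=np.array([.569,.0208]);ex=np.array([.0455,-.999]);ey=np.array([.999,.0455])
for p,n in [((-.056,-.018),'blue near'),((-.056,.018),'blue far'),((.056,-.018),'grey near')]:
    q=c+p[0]*ex+p[1]*ey; print(n,q)
E
```

```text
bar top view [0.5618 0.0987 0.153 ] [ 0.5678 -0.0509  0.153 ] fork inner [ 0.5665 -0.055   0.165 ] head outer edge [0.5591 0.1362 0.165 ]
bar side head inner [0.5645 0.102  0.153 ] fork inner [ 0.5662 -0.0527  0.153 ]
blue saddle [0.5456 0.077  0.042 ] [0.5827 0.0793 0.042 ] [0.56415 0.07815 0.042  ] grey near [ 0.5517 -0.0347  0.042 ]
corners side [ 0.6183 -0.0507  0.008 ] [0.6109 0.0963 0.008 ] [ 0.5373 -0.0528  0.008 ]
blue near [0.54847  0.075925]
blue far [0.584434 0.077563]
grey near [ 0.553566 -0.035963]
```

Everything agrees within about 3 mm. I'll lower it to about 5 cm of air and settle.

Emit:
move_arm --targets '[[[0,1,8],[0,0,0],-1],[[0,1,18],[0,0,0],-1],[[0,1,27],[0,0,0],-1],[[0,1,32],[0,0,0],-1],[[0,1,34],[0,0,0],-1],[[0,1,34],[0,0,0],-1],[[0,1,34],[0,0,0],-1],[[0,1,34],[0,0,0],-1],[[0,1,34],[0,0,0],-1],[[0,1,34],[0,0,0],-1],[[0,1,34],[0,0,0],-1],[[0,1,34],[0,0,0],-1]]'

```text
time: 16.98
tool_pos: [0.5678, 0.0626, 0.0925]
ee_rot: [3.142, 0.0, 1.615]
wrist_force: [-0.0, -0.3, -4.5]
width: 0.0136
```

```bash
python3 - <<'E'
from h import *
import cv2
from bench import status
go((.567,.0628,.092,92.6)); print(np.abs(status.get_obs()["qvel"]).max())
s=viewer.snapshot("side")[:,:,::-1]
cv2.imwrite("pics/s7.png",cv2.resize(s[190:310,215:385],None,fx=4.5,fy=4.5,interpolation=cv2.INTER_CUBIC))
E
```

```text
t 16.975 pos [0.5678 0.0626 0.0925] rpy [180.    0.   92.5] w 0.0136 F [-0.  -0.3 -4.5]
(0.567, 0.0628, 0.092, 92.6) [ 0.3 -0.8  0.5] [ 0.   0.  -0.1]
0.0016080445144715694
```

View pics/s7.png

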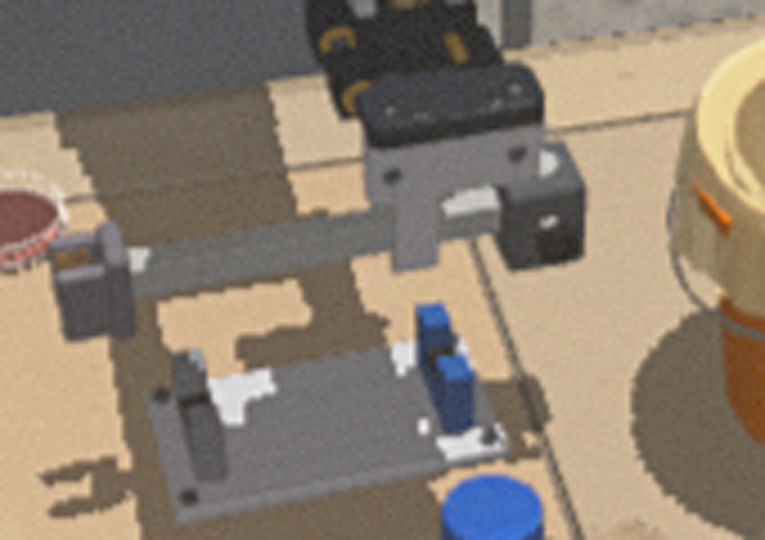

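The bar hangs level and still above the saddles with the head at the blue end and nothing touching the cradle. Handing in.

```bash
python3 -c "
from bench import order
print(order.close_job())"
```

```text
the job is handed in; nothing more can be done
None
```

I dropped both stoppers into the nearer bucket, then gripped the clamp bar at its balance point. It is now held over the cradle with the heavy head at the blue end. I handed the job in at about 17 s of robot time; the hand-in gave no verdict.

**Last checks:**
- **Grip:** the opening is 13.6 mm on the 14 mm bar, and the wrist carries 4.5 N, which fits the bar's weight.
- **Steadiness:** joint speeds were below 0.002 rad/s, and the tool points straight down.
- **Position:** the calculated air gap over the saddle tops is about 4.5 cm. Before the last 34 mm of lowering, both cameras put the bar within about 3 mm of its place, sideways and lengthwise. After that I checked with the arm's readings and one side picture.
- **Bystanders:** when I compared both cameras with the start pictures, just before gripping the bar, no other bench item had moved. I did not repeat that comparison at the end.

**Not confirmed:** I could not see the stoppers inside the bucket, because its white floor looks the same as before. I take them to be in there: each was released over the mouth, the fingers were empty afterwards, and neither stopper appears anywhere else in the two views.

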